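# Clamp a padlock in the click-handle vice

### The job

Stand the brass padlock upright in the small vice, flat sides towards the jaws, setting it down rather than dropping it, and let go. Then turn the vice's handle clockwise until the padlock is clamped and the handle's slip clutch clicks for the first time: stop there, before a second click, and leave go with the padlock held. Leave everything else on the bench where it is.

Things in the scene. Friction and masses are not known exactly. Their poses are not given: they have to be found in the camera images.
- padlock: Rectangular brass padlock, standing upright on the table. Body 44 mm wide (its x), 24 mm thick (its y), 56 mm tall; steel shackle on top, a loop of 7 mm bar 34 mm wide (along x), to 84 mm height. 0.35 kg, give or take. Origin: centre of its underside, z up.
- vice: Small grey vice fixed to the bench. Origin: table level, on the vertical spindle axis; z up. The jaws lie to its +y and close along y: the fixed face at y = 115 mm; the moving face starts 38 to 44 mm short of it. Jaws 60 mm wide (x -30 to 30), rising from the bed at 40 mm to 56 mm above the table. The handle sweeps on the other side, to -y.
- moving_jaw: The vice's moving steel jaw: it advances 18 mm per rad of spindle, and is sprung (4 N/mm) so that it gives about 4 mm once it bears on the padlock. Its origin coincides with the vice's when the joint spindle is 0 and moves along the vice's +y.
- fixed_jaw: The vice's fixed steel jaw; its origin coincides with the vice's.
- vice_bed (a point): Point on the flat bed between the jaws, at x = 0, y = 95 mm, z = 40 mm in the vice's frame; its axes are the vice's.
- knob_grip (a point): Middle of the handle's black upright knob (22 mm across, from 90 to 130 mm above the table; the point at 109 mm), 90 mm from the spindle axis. The knob turns freely on its pin, so it may be pinched or pushed without turning the wrist. It goes round clockwise seen from above.
- spindle (a joint): Angle of the vice's spindle (dark drum under the handle, with a small steel pointer tab), rad, clockwise from above; starts at 0 to 0.35. The handle turns it (about 2.2 N at the knob) until the jaw meets the padlock near 1.1 rad, is clamped near 1.4 and eases back to about 1.2 at the click, still clamped; it stays where left. At spindle = 0 and clutch = 0 the handle arm points 0.6 rad clockwise of the vice's +x.
- clutch (a joint): Slip of the handle past the stuck spindle, rad, clockwise; 0 at the start, the arm above the drum's pointer tab. It holds to about 6 N at the knob, then slips: resistance falls, and it clicks once past 0.2 rad (18 mm of knob travel), easiest at about 0.35, stiff again from the notch at 0.4; second click at 0.6. It does not return by itself.
- disc_lock: Bystander: round steel padlock lying flat, a disc 70 mm across and 26 mm high.
- spray_can: Bystander: upright blue spray can, 66 mm across, 180 mm tall.
- lock_cylinder: Bystander: brass lock cylinder of 60 mm lying on the table, 31 mm high.
- screwdriver: Bystander: screwdriver lying on the table.
- hammer: Bystander: hammer lying on the table.
- key_file: Bystander: file with a wooden handle lying on the table.
- key_tray: Bystander: black tray of keys, 120 by 170 by 30 mm.
Not all that is in view belongs to the job. What is shaped like the padlock but blue or green is not meant.

How it is judged:
By the outcome, as a careful person would: the job done as asked, in the order asked, and still so for the second after the job is handed in, with the robot touching nothing.
It also fails if it takes over 64 s, if anything falls off the work surface, if the arm or the gripper's body presses on something with over 40 N, if the wrist force passes 120 N, or if a joint passes its speed limit or range.

### The arm

A 6-joint arm with a two-finger parallel gripper is mounted at the origin on the work surface. World frame = base frame: x ahead of the robot, y to its left, z up, the work surface at z = 0. Lengths are in m, angles in rad, forces in N, time in s.
With the tool pointing down it reaches from about 0.35 to 0.85 m from the base axis. Payload 8.1 kg.
Tool frame: the origin (TCP) lies at the centre of the arm's flange, where the gripper is bolted on; the fingertips stand 186 mm ahead of it and the grasp point (between the pads) lies 167 mm ahead of it; z points along the fingers, y is the line along which they close (so a half turn about z gives the same grasp; the last joint's range is limited). The gripper opens to 93 mm and grips with 3 to 60 N. Pads are 15 mm wide; open, the fingers measure 128 mm over their backs; the gripper's body (75 mm by 188 mm) begins 65 mm behind the grasp point.
Start: joints at [1.238, 0.13, 1.488, -0, 1.523, -0.085], TCP at [0.147, 0.582, 0.405] pointing down, gripper open.
Joint ranges: [-2.96, 2.96], [-0.89, 2.26], [0.02, 2.5], [-1.34, 4.48], [0, 2.73], [-2.66, 2.66]. Speed limits (rad/s): [2.39, 2.39, 2.79, 3.14, 3.14, 3.14].

### API

Orientations are given as a rotation vector (axis times angle).
In Python, from plant import robot gives the robot as it stands.
- The arm moves only by the tool apply_moves, never from a script. Its argument "series" is a list of rows, each a list of 2 entries, a list of its own where there are three numbers: the shift along the tool's x, y, z in mm, then the turn, a rotation vector about the tool's x, y, z in rad. A call has 1 to 12 rows; each row shifts and turns the commanded pose from where the row before left it, along the tool's axes as they then stand; what a row does not reach is not made up. A row lasts 1/12 s, in which the tool goes at most 41.7 mm and 7.16 degrees, less where a joint would pass 70% of its speed; a pose out of reach is approached as far as the arm can. A call is refused whole if a number of a shift passes 41.7 or a number of a turn 0.125, either way. A call with a gripper value outside its range is refused whole. "claw" is the opening, from 0 (shut) to 1 (fully open), set as the call begins (left out, the last holds). The fingers move at their own pace and stop on an object; "newtons" is the grip in N (left out, the last holds). Time passes only in rows, so rows that do not move let the fingers close. It gives the time, the measured TCP pose, the force, the opening and the grip force at its end, in the units of the state.
- robot.read_state(): the state, without advancing time (a new reading comes with each control period).
- robot.read_camera(name): name is "scene" or "top" or "wrist"; returns (picture, depth): 384x512x3 uint8, blue, green, red; 384x512 float32, m along the optical axis (not along the pixel's ray), 0 where there is no reading.
- robot.calibration(name): a dict with "fx", "fy", "cx", "cy" (pixels), "D" ([k1, k2, p1, p2, k3] as OpenCV has them; the pictures are not rectified), "extrinsics" (4x4, takes a point from world to camera coordinates). Camera axes: x right, y down, z forward; pixel columns grow to the right and rows downward; lengths in m; the calibration is good to about 2 mm. A picture is of the moment at which its call begins: read the wrist's pose just before it. calibration takes no time and is no camera call; for the wrist camera it gives the pose at the moment of the call.
- robot.close_job(): hands the job in; it is judged then, once.
The state is a dict: "t": time; "q": joint angles; "dq": joint speeds; "joint_torque": joint torques, N m; "tool_pos": TCP position; "orientation": TCP orientation; "force": force on the tool from outside, world axes, zero at the start; "wrist_torque": the same for the moment, N m; "opening": finger opening in m; "gripper_force": force on a finger pad.
Only numpy, scipy, OpenCV 4.12 (cv2) and the standard library are available. Lean on these libraries where they do the work, as an engineer would, in place of code of your own. Each camera call takes 0.05 s, during which the arm holds its last target. There are 200 camera calls.

## Working session

There is one attempt and no reset: what is moved stays moved. The work goes in short steps, Python scripts to look and compute and a tool call to move; the robot and the scene stay as the last step left them, time stands still between calls to the robot, and variables do not carry over. Pictures are saved under pics/ and viewed, at most 13 in all, crops included, and the job is handed in when it is done.

Besides the shell and the picture viewer there is one more tool, called after ">>>" by a JSON object that holds its "op" and its "data", one argument or row to a line. apply_moves: Moves the arm, as the interface text tells. Its arguments: {"type":"object","properties":{"series":{"type":"array"},"claw":{"type":"number"},"newtons":{"type":"number"}},"required":["series"]}

```bash
mkdir -p pics; ls
cat > h.py <<'E'
import numpy as np, cv2
from scipy.spatial.transform import Rotation as R
from plant import robot
def cast(c,uv,z):
    """pixels -> world points on plane z"""
    K=np.array([[c['fx'],0,c['cx']],[0,c['fy'],c['cy']],[0,0,1]]);T=np.array(c['extrinsics'])
    p=cv2.undistortPoints(np.float64(uv).reshape(-1,1,2),K,np.float64(c['D'])).reshape(-1,2)
    d=np.c_[p,np.ones(len(p))]@T[:3,:3]; o=-T[:3,:3].T@T[:3,3]
    return o+d*((z-o[2])/d[:,2:3])
def cloud(c,D):
    K=np.array([[c['fx'],0,c['cx']],[0,c['fy'],c['cy']],[0,0,1]]);T=np.array(c['extrinsics'])
    v,u=np.mgrid[:D.shape[0],:D.shape[1]]
    p=cv2.undistortPoints(np.float64(np.c_[u.ravel(),v.ravel()]).reshape(-1,1,2),K,np.float64(c['D'])).reshape(-1,2)
    P=np.c_[p,np.ones(len(p))]*D.reshape(-1,1)
    return ((P-T[:3,3])@T[:3,:3]).reshape(D.shape+(3,))
def proj(c,P):
    K=np.array([[c['fx'],0,c['cx']],[0,c['fy'],c['cy']],[0,0,1]]);T=np.array(c['extrinsics'])
    return cv2.projectPoints(np.float64(P).reshape(-1,1,3),cv2.Rodrigues(T[:3,:3])[0],T[:3,3],K,np.float64(c['D']))[0].reshape(-1,2)
E
python3 - <<'E'
from h import *
s=robot.read_state();print({k:np.round(v,3) for k,v in s.items()})
ims=[]
for n in ("scene","top","wrist"):
    c=robot.calibration(n);im,D=robot.read_camera(n);np.savez(f'{n}0.npz',im=im,D=D,**{k:np.array(v) for k,v in c.items()})
    print(n,np.round(c['extrinsics'],3).tolist(),c['fx']);ims.append(im)
cv2.imwrite('pics/top0.png',cv2.resize(ims[1],(800,600)));cv2.imwrite('pics/sw0.png',cv2.resize(np.hstack([ims[0],ims[2]]),(800,300)))
E
```

```text
pics
{'t': np.float64(0.0), 'q': array([ 1.238,  0.131,  1.489, -0.   ,  1.523, -0.085]), 'dq': array([-0.001, -0.   ,  0.   ,  0.004, -0.   , -0.001]), 'joint_torque': array([-0.0000e+00, -5.5985e+01, -4.9176e+01,  7.7000e-02,  3.6000e-02,
       -0.0000e+00]), 'tool_pos': array([0.147, 0.581, 0.404]), 'orientation': array([-3.880e-01, -3.117e+00,  3.000e-03]), 'force': array([ 0.008, -0.288, -0.061]), 'wrist_torque': array([ 0.01 ,  0.023, -0.034]), 'gripper_force': np.float64(0.0), 'opening': np.float64(0.093)}Traceback (most recent call last):
  File "<stdin>", line 5, in <module>
TypeError: numpy.savez() got multiple values for keyword argument 'D'
```

```bash
cat >> h.py <<'E'
import pickle
def shot(n,tag):
    c=robot.calibration(n);im,D=robot.read_camera(n);pickle.dump((c,im,D),open(f'{n}_{tag}.pkl','wb'));return c,im,D
def load(n,tag): return pickle.load(open(f'{n}_{tag}.pkl','rb'))
E
python3 - <<'E'
from h import *
ims=[]
for n in ("scene","top","wrist"):
    c,im,D=shot(n,'0')
    print(n,np.round(c['extrinsics'],3).tolist(),c['fx']);ims.append(im)
cv2.imwrite('pics/top0.png',cv2.resize(ims[1],(800,600)));cv2.imwrite('pics/sw0.png',cv2.resize(np.hstack([ims[0],ims[2]]),(800,300)))
E
```

```text
scene [[0.055, 0.998, -0.002, -0.099], [0.706, -0.04, -0.707, -0.34], [-0.706, 0.037, -0.707, 1.692], [0.0, 0.0, 0.0, 1.0]] 427.49723567839385
top [[0.012, -1.0, -0.029, 0.081], [-0.991, -0.008, -0.132, 0.608], [0.132, 0.031, -0.991, 1.214], [0.0, 0.0, 0.0, 1.0]] 350.67534873375047
wrist [[0.245, 0.97, 0.0, -0.6], [0.93, -0.235, 0.284, -0.032], [0.275, -0.07, -0.959, 0.39], [0.0, 0.0, 0.0, 1.0]] 326.0197134907325
```

View pics/top0.png

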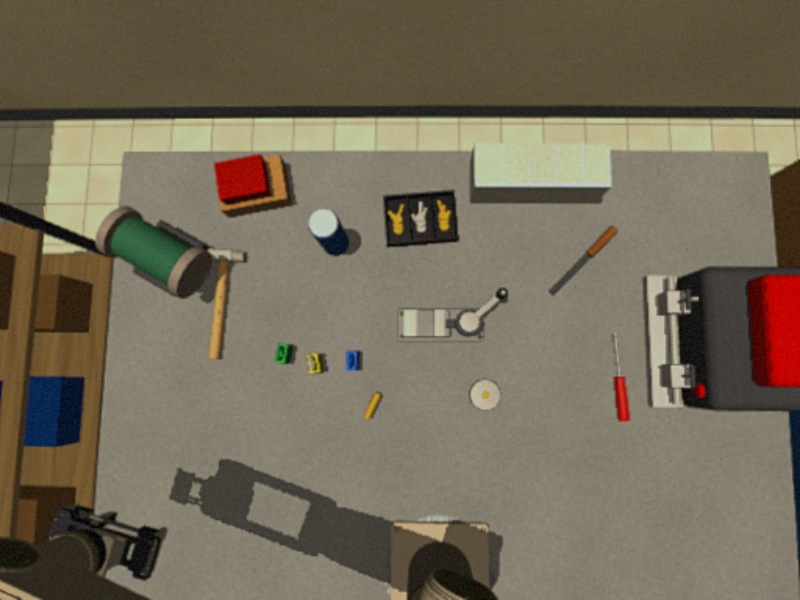

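View pics/sw0.png

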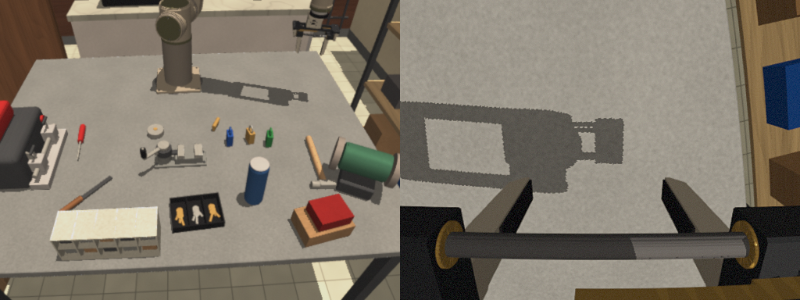

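The top view (800x600) shows the brass padlock at (315,363) between green (283,353) and blue (352,360). The vice drum is at (470,322) with its jaws to the left (world +y), and the knob is at (502,295). The scene view agrees with this.

Run:
```python
from h import *
c,im,D=load('top','0')
hsv=cv2.cvtColor(im,cv2.COLOR_BGR2HSV)
P=cloud(c,D);k=512/800
def box(u0,v0,u1,v1): return slice(int(v0*k),int(v1*k)),slice(int(u0*k),int(u1*k))
b=box(295,345,335,380); Q=P[b].reshape(-1,3); h=Q[:,2]
for lo,hi in((.04,.065),(.07,.1)):
    q=Q[(h>lo)&(h<hi)]; 
    if len(q)>4: r=cv2.minAreaRect(np.float32(q[:,:2]*1000));print('lock',lo,len(q),r,q.mean(0))
for nm,bb in(('vice',(390,280,520,350)),):
    Q=P[box(*bb)].reshape(-1,3);h=Q[:,2]
    for lo,hi in((.03,.046),(.05,.06),(.06,.085),(.085,.105),(.12,.14)):
        q=Q[(h>lo)&(h<hi)]
        if len(q)>3:r=cv2.minAreaRect(np.float32(q[:,:2]*1000));print(nm,lo,len(q),np.round(r[0]),np.round(r[1]),r[2],np.round(q.mean(0),4))
cv2.imwrite('pics/crop0.png',np.hstack([cv2.resize(im[box(290,335,340,385)],(400,400),interpolation=2),cv2.resize(im[box(390,280,520,350)],(400,400*0+215),interpolation=2) if 0 else cv2.copyMakeBorder(cv2.resize(im[box(390,280,520,350)],(400,215),interpolation=2),0,185,0,0,0)]))
# mask of vice: non-table heights in scene, too
c2,im2,D2=load('scene','0');P2=cloud(c2,D2)
for nm,ctr in(('lock',(0.45,0.22)),):
    pass
m=(P2[...,2]>.03)&(P2[...,2]<.2)&(abs(P2[...,0]-.45)<.15)&(abs(P2[...,1])<.4)
n,l,st,ce=cv2.connectedComponentsWithStats(m.astype(np.uint8))
for i in range(1,n):
    if st[i,4]>15:
        q=P2[l==i];print('scene',np.round(q.mean(0),3),q.min(0).round(3),q.max(0).round(3),st[i])
print(P[240,224])
```

```text
lock 0.04 77 ((461.4070739746094, 287.06658935546875), (44.05595397949219, 23.803115844726562), 12.589383125305176) [0.46141649 0.28477598 0.05472998]
lock 0.07 17 ((460.72845458984375, 286.8599548339844), (28.38271141052246, 5.127434730529785), 12.465042114257812) [0.46136218 0.28676019 0.07928364]
vice 0.03 235 [553.  32.] [ 58. 100.] 0.5898261666297913 [0.5509 0.0285 0.0396]
vice 0.05 269 [555.  18.] [ 57. 133.] 0.5642848610877991 [0.5545 0.0383 0.0556]
vice 0.06 139 [553. -27.] [ 69. 207.] 12.525444030761719 [ 0.5558 -0.051   0.0739]
vice 0.085 181 [577. -82.] [ 41. 106.] 45.12451171875 [ 0.5664 -0.072   0.09  ]
vice 0.12 36 [ 614. -127.] [20. 20.] 26.343135833740234 [ 0.6139 -0.1265  0.1286]
scene [0.469 0.285 0.053] [0.44 0.27 0.03] [0.486 0.302 0.084] [315 160  12  19 161]
scene [0.478 0.2   0.054] [0.444 0.189 0.032] [0.493 0.213 0.085] [290 162   9  19 136]
scene [0.491 0.356 0.055] [0.458 0.346 0.031] [0.508 0.373 0.084] [341 163   9  19 122]
scene [ 0.566 -0.008  0.057] [ 0.52  -0.118  0.03 ] [0.6   0.085 0.094] [ 188  180   72   27 1154]
[0.43397274 0.20887446 0.0016177 ]
```

View pics/crop0.png

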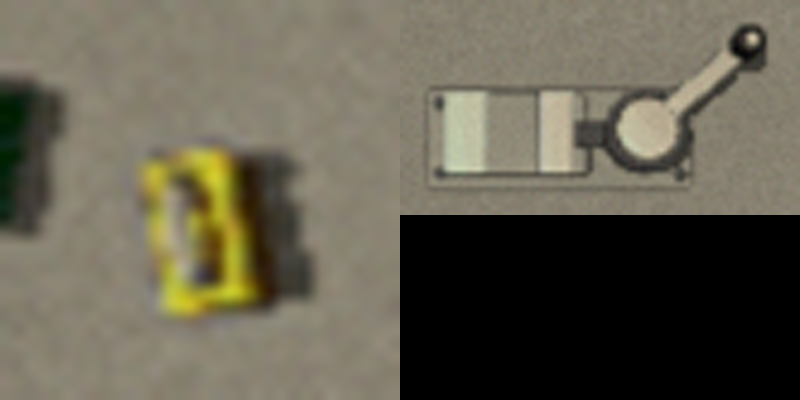

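The brass padlock is at about (0.461, 0.287) with yaw +12.6°. The vice yaw is about 0 and its spindle is near (0.550, -0.063). I'll move above the padlock, turn so the fingers close along its width, and look from near.

>>> {"op": "apply_moves", "data": {
  "series": [
    [[-31, -17, 0], [0, 0, 0]],
    [[-31, -17, 0], [0, 0, 0]],
    [[-31, -17, 0], [0, 0, 0]],
    [[-31, -17, 0], [0, 0, 0]],
    [[-31, -17, 0], [0, 0, 0]],
    [[-31, -17, 0], [0, 0, 0]],
    [[-31, -17, 0], [0, 0, 0]],
    [[-31, -17, 0], [0, 0, 0]],
    [[-31, -17, 0], [0, 0, 0]],
    [[-31, -17, 0], [0, 0, 0]],
    [[-31, -17, 0], [0, 0, 0]],
    [[-31, -17, 0], [0, 0, 0]]
  ],
  "claw": 1
}}

```text
t: 1.2
tool_pos: [0.4587, 0.2912, 0.4047]
orientation: [-0.388, -3.117, -0.0]
force: [-0.2, -0.3, 0.7]
opening: 0.0934
gripper_force: 0.0
```

>>> {"op": "apply_moves", "data": {
  "series": [
    [[0, 0, 5], [0, 0, 0.12]],
    [[0, 0, 5], [0, 0, 0.12]],
    [[0, 0, 5], [0, 0, 0.12]],
    [[0, 0, 5], [0, 0, 0.12]],
    [[0, 0, 5], [0, 0, 0.12]],
    [[0, 0, 5], [0, 0, 0.12]],
    [[0, 0, 5], [0, 0, 0.12]],
    [[0, 0, 5], [0, 0, 0.12]],
    [[0, 0, 5], [0, 0, 0.12]],
    [[0, 0, 5], [0, 0, 0.02]],
    [[0, 0, 0], [0, 0, 0]]
  ]
}}

```text
t: 2.12
tool_pos: [0.4574, 0.2925, 0.3533]
orientation: [-1.958, -2.456, 0.003]
force: [-0.6, 0.1, -0.3]
opening: 0.0927
gripper_force: 0.0
```

```bash
cat >> h.py <<'E'
def togo(xyz,yaw):
    """tool-frame shift (mm) and z turn to bring grasp point to xyz with tool y at yaw (rad), from measured pose"""
    s=robot.read_state();Rm=R.from_rotvec(s['orientation']).as_matrix();g=s['tool_pos']+.167*Rm[:,2]
    y=np.array([np.cos(yaw),np.sin(yaw),0]);z=np.array([0,0,-1.]);G=np.c_[np.cross(y,z),y,z]
    print('t',round(float(s['t']),2),'grasp',g.round(4),'shift mm',(Rm.T@(np.array(xyz)-g)*1000).round(1),'turn',R.from_matrix(Rm.T@G).as_rotvec().round(3),'F',np.round(s['force'],2),'open',round(float(s['opening']),4),'grip',round(float(s['gripper_force']),1))
E
python3 - <<'E'
from h import *
togo((.461,.287,.043),np.radians(12.6))
c,im,D=shot('wrist','1');P=cloud(c,D);Q=P.reshape(-1,3)
sel=(abs(Q[:,0]-.461)<.05)&(abs(Q[:,1]-.287)<.05)
for lo,hi in((.05,.06),(.078,.088)):
    q=Q[sel&(Q[:,2]>lo)&(Q[:,2]<hi)]
    if len(q)>4: print(lo,len(q),cv2.minAreaRect(np.float32(q[:,:2]*1000)),q.mean(0))
cv2.imwrite('pics/w1.png',im)
E
```

```text
t 2.12 grasp [0.457  0.2923 0.1863] shift mm [ -6.    3.  143.3] turn [-0.002  0.     0.005] F [-0.59  0.05 -0.29] open 0.0927 grip 0.0
0.05 937 ((457.8881530761719, 287.2792053222656), (43.87025451660156, 23.975025177001953), 13.005550384521484) [0.45718107 0.29067541 0.05496721]
0.078 211 ((457.8570556640625, 286.95367431640625), (23.87554168701172, 6.931862831115723), 13.160703659057617) [0.45772854 0.28748663 0.08054581]
```

View pics/w1.png

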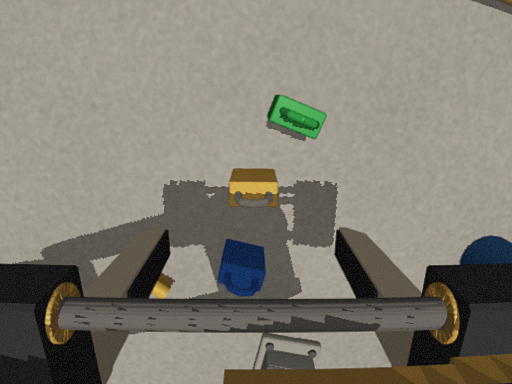

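The wrist view shows the brass lock at (254,190), squarely between the fingers. The wrist camera puts it at (0.458, 0.287), yaw 13°. I'll descend and grip.

>>> {"op": "apply_moves", "data": {
  "series": [
    [[-5.5, 0, 13], [0, 0, 0]],
    [[0, 0, 13], [0, 0, 0]],
    [[0, 0, 13], [0, 0, 0]],
    [[0, 0, 13], [0, 0, 0]],
    [[0, 0, 13], [0, 0, 0]],
    [[0, 0, 13], [0, 0, 0]],
    [[0, 0, 13], [0, 0, 0]],
    [[0, 0, 13], [0, 0, 0]],
    [[0, 0, 13], [0, 0, 0]],
    [[0, 0, 13], [0, 0, 0]],
    [[0, 0, 13], [0, 0, 0]],
    [[0, 0, 0], [0, 0, 0]]
  ]
}}

```text
t: 3.17
tool_pos: [0.4577, 0.2866, 0.2082]
orientation: [-1.959, -2.453, 0.007]
force: [-0.3, -0.4, -0.4]
opening: 0.0932
gripper_force: 0.0
```

>>> {"op": "apply_moves", "data": {
  "series": [
    [[0, 0, 0], [0, 0, 0]],
    [[0, 0, 0], [0, 0, 0]],
    [[0, 0, 0], [0, 0, 0]],
    [[0, 0, 0], [0, 0, 0]],
    [[0, 0, 0], [0, 0, 0]],
    [[0, 0, 0], [0, 0, 0]],
    [[0, 0, 0], [0, 0, 0]],
    [[0, 0, 0], [0, 0, 0]],
    [[0, 0, 0], [0, 0, 0]],
    [[0, 0, 0], [0, 0, 0]]
  ],
  "claw": 0,
  "newtons": 30
}}

```text
t: 4.0
tool_pos: [0.459, 0.2874, 0.2119]
orientation: [1.96, 2.455, 0.0]
force: [-0.0, 0.1, 1.7]
opening: 0.044
gripper_force: 30.0
```

Run:
```python
from h import *
togo((.458,.287,.183),np.radians(0.6))
```

```text
t 4.0 grasp [0.4591 0.2874 0.0449] shift mm [-1.000e-01 -1.100e+00 -1.381e+02] turn [ 0.    -0.     0.213] F [-0.05  0.05  1.68] open 0.044 grip 30.0
```

Gripped, with the opening at 44 mm. I'll lift, align to the vice yaw, stop short of the vice, and measure it with the wrist camera.

>>> {"op": "apply_moves", "data": {
  "series": [
    [[0, 0, -5], [0, 0, 0]],
    [[0, 0, -10], [0, 0, 0]],
    [[0, 0, -13], [0, 0, 0]],
    [[0, 0, -13], [0, 0, 0]],
    [[0, 0, -13], [0, 0, 0]],
    [[0, 0, -13], [0, 0, 0]],
    [[0, 0, -13], [0, 0, 0]],
    [[0, 0, -13], [0, 0, 0]],
    [[0, 0, -13], [0, 0, 0.05]],
    [[0, 0, -13], [0, 0, 0.055]],
    [[0, 0, -13], [0, 0, 0.055]],
    [[0, 0, -13], [0, 0, 0.05]]
  ]
}}

```text
t: 5.0
tool_pos: [0.4589, 0.2873, 0.3583]
orientation: [2.21, 2.233, 0.001]
force: [1.0, 0.3, -2.8]
opening: 0.0439
gripper_force: 30.0
```

>>> {"op": "apply_moves", "data": {
  "series": [
    [[-14, 8, 0], [0, 0, 0]],
    [[-17, 10, 0], [0, 0, 0]],
    [[-17, 10, 0], [0, 0, 0]],
    [[-17, 10, 0], [0, 0, 0]],
    [[-17, 10, 0], [0, 0, 0]],
    [[-17, 10, 0], [0, 0, 0]],
    [[-17, 10, 0], [0, 0, 0]],
    [[-17, 10, 0], [0, 0, 0]],
    [[-14, 8, 0], [0, 0, 0]],
    [[-6, 4, 0], [0, 0, 0]],
    [[0, 0, 0], [0, 0, 0]],
    [[0, 0, 0], [0, 0, 0]]
  ]
}}

```text
t: 6.0
tool_pos: [0.5508, 0.1356, 0.357]
orientation: [-2.207, -2.235, -0.0]
force: [0.0, -0.1, -3.4]
opening: 0.0439
gripper_force: 30.0
```

Run:
```python
from h import *
togo((.5504,.032,.183),np.radians(0.6))
c,im,D=shot('wrist','2');P=cloud(c,D);Q=P.reshape(-1,3)
B=Q[(abs(Q[:,0]-.55)<.1)&(Q[:,1]>-.18)&(Q[:,1]<.1)]
for n,lo,hi,y0,y1 in(('jawtops',.053,.059,-.02,.1),('bed',.037,.043,-.05,.1),('knob',.12,.135,-.2,-.05),('hub/arm',.085,.1,-.2,0),('jawF',.053,.059,.045,.1),('jawM',.053,.059,-.02,.03)):
    q=B[(B[:,2]>lo)&(B[:,2]<hi)&(B[:,1]>y0)&(B[:,1]<y1)]
    if len(q)>4: print(n,len(q),[np.round(v,1) for v in cv2.minAreaRect(np.float32(q[:,:2]*1000))],q.mean(0).round(4),q.min(0).round(4),q.max(0).round(4))
cv2.imwrite('pics/w2.png',im)
```

```text
t 6.0 grasp [0.5508 0.1357 0.19  ] shift mm [-103.7   -1.7    7. ] turn [-0.    -0.     0.002] F [ 0.01 -0.15 -3.36] open 0.0439 grip 30.0
bed 52 [array([552.1, -15.3]), array([47.3, 65.5]), np.float64(0.4)] [ 0.552  -0.0205  0.0398] [ 0.5287 -0.0482  0.0372] [0.576  0.0174 0.0428]
hub/arm 48 [array([552.7, -38.2]), array([20.6,  4.2]), np.float64(0.2)] [ 0.5525 -0.0381  0.0864] [ 0.5424 -0.0403  0.085 ] [ 0.563  -0.0361  0.0884]
```

View pics/w2.png

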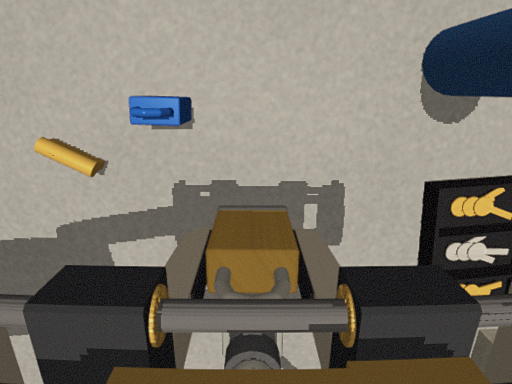

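The wrist view shows the held lock upright at (252,245), hiding the vice. I'll pass over the vice at a safe height (lock base 146 mm, knob top 130 mm) so the camera sees the jaws.

>>> {"op": "apply_moves", "data": {
  "series": [
    [[-12, 0, 0], [0, 0, 0]],
    [[-18, 0, 0], [0, 0, 0]],
    [[-18, 0, 0], [0, 0, 0]],
    [[-18, 0, 0], [0, 0, 0]],
    [[-18, 0, 0], [0, 0, 0]],
    [[-18, 0, 0], [0, 0, 0]],
    [[-18, 0, 0], [0, 0, 0]],
    [[-18, 0, 0], [0, 0, 0]],
    [[-18, 0, 0], [0, 0, 0]],
    [[-12, 0, 0], [0, 0, 0]],
    [[-6, 0, 0], [0, 0, 0]],
    [[0, 0, 0], [0, 0, 0]]
  ]
}}

```text
t: 7.05
tool_pos: [0.5531, -0.0392, 0.3568]
orientation: [2.208, 2.235, -0.0]
force: [0.5, 0.6, -2.6]
opening: 0.0437
gripper_force: 30.0
```

Run:
```python
from h import *
togo((.5504,.032,.183),np.radians(0.6))
c,im,D=shot('wrist','3');P=cloud(c,D);Q=P.reshape(-1,3)
B=Q[(abs(Q[:,0]-.55)<.1)&(Q[:,1]>-.18)&(Q[:,1]<.1)]
for n,lo,hi,y0,y1 in(('bed',.037,.043,-.05,.1),('jawF',.053,.059,.04,.1),('jawM',.053,.059,-.02,.035)):
    q=B[(B[:,2]>lo)&(B[:,2]<hi)&(B[:,1]>y0)&(B[:,1]<y1)]
    if len(q)>4: print(n,len(q),[np.round(v,1) for v in cv2.minAreaRect(np.float32(q[:,:2]*1000))],q.mean(0).round(4),q.min(0).round(4),q.max(0).round(4))
cv2.imwrite('pics/w3.png',im)
c,im,D=load('top','0');Q=cloud(c,D).reshape(-1,3)
B=Q[(abs(Q[:,0]-.55)<.1)&(Q[:,1]>-.18)&(Q[:,1]<.1)]
for n,lo,hi,y0,y1 in(('bed',.037,.043,0,.1),('jawF',.053,.059,.04,.1),('jawM',.053,.059,-.02,.035)):
    q=B[(B[:,2]>lo)&(B[:,2]<hi)&(B[:,1]>y0)&(B[:,1]<y1)]
    if len(q)>4: print('top',n,len(q),[np.round(v,1) for v in cv2.minAreaRect(np.float32(q[:,:2]*1000))],q.min(0).round(4),q.max(0).round(4))
```

```text
t 7.05 grasp [ 0.5531 -0.0393  0.1898] shift mm [71.3 -1.8  6.8] turn [-0.     0.     0.002] F [ 0.45  0.59 -2.63] open 0.0437 grip 30.0
bed 3390 [array([551.5,  18.4]), array([59. , 74.9]), np.float64(0.3)] [0.5514 0.0313 0.0394] [ 0.5219 -0.0191  0.037 ] [0.5809 0.056  0.0428]
jawF 2919 [array([551. ,  70.9]), array([60. , 30.4]), np.float64(0.7)] [0.5509 0.0709 0.0554] [0.5209 0.0554 0.053 ] [0.5809 0.0863 0.058 ]
jawM 1982 [array([551.2,   4.5]), array([60.2, 24.4]), np.float64(0.7)] [0.5515 0.0047 0.0553] [ 0.5212 -0.0079  0.0532] [0.5814 0.0169 0.0577]
top bed 143 [array([552.9,  39.1]), array([57.4, 71. ]), np.float64(0.4)] [0.5239 0.0034 0.037 ] [0.5817 0.0744 0.043 ]
top jawF 125 [array([554.6,  70.9]), array([57. , 28.3]), np.float64(0.5)] [0.5261 0.0565 0.0531] [0.5831 0.0852 0.0588]
top jawM 93 [array([555.2,   0.6]), array([56.9, 28.2]), np.float64(0.3)] [ 0.5267 -0.0135  0.0531] [0.5837 0.0148 0.0589]
```

View pics/w3.png

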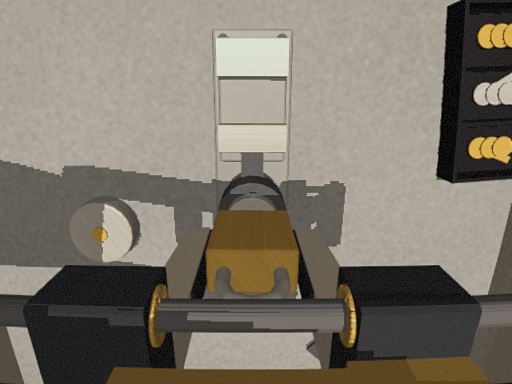

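The wrist view shows both jaws: the fixed jaw at (253,57), the moving jaw at (252,138), and a clear bed between them. The faces are at y 0.0555 and 0.0165 (39 mm gap), with x centre 0.551 and yaw 0.7°. Next I'll move to (0.551, 0.036) and lower.

>>> {"op": "apply_moves", "data": {
  "series": [
    [[8, -0.9, 0], [0, 0, 0]],
    [[12, 0, 0], [0, 0, 0]],
    [[12, 0, 0], [0, 0, 0]],
    [[12, 0, 0], [0, 0, 0]],
    [[12, 0, 0], [0, 0, 0]],
    [[12, 0, 0], [0, 0, 0]],
    [[7.3, 0, 0], [0, 0, 0]],
    [[0, 0, 5], [0, 0, 0]],
    [[0, 0, 10], [0, 0, 0]],
    [[0, 0, 10], [0, 0, 0]],
    [[0, 0, 5], [0, 0, 0]],
    [[0, 0, 0], [0, 0, 0]]
  ]
}}

```text
t: 8.1
tool_pos: [0.5505, 0.0362, 0.3239]
orientation: [-2.206, -2.233, 0.005]
force: [0.1, -0.5, -3.6]
opening: 0.0436
gripper_force: 30.0
```

Run:
```python
from h import *
togo((.5513,.036,.0849),np.radians(0.7))
for n in('top','scene'):
    c,im,D=shot(n,'4');cv2.imwrite(f'pics/{n}4.png',im)
    hs=cv2.cvtColor(im,cv2.COLOR_BGR2HSV)
c,im,D=load('scene','4');u,v=proj(c,[.55,.03,.1])[0].astype(int);print(u,v)
cv2.imwrite('pics/s4c.png',cv2.resize(im[v-50:v+50,u-65:u+65],(780,600),interpolation=cv2.INTER_CUBIC))
```

```text
t 8.1 grasp [0.5498 0.0362 0.1569] shift mm [-0.2  1.9 72. ] turn [-0.004 -0.    -0.   ] F [ 0.15 -0.5  -3.58] open 0.0436 grip 30.0
239 179
```

View pics/s4c.png

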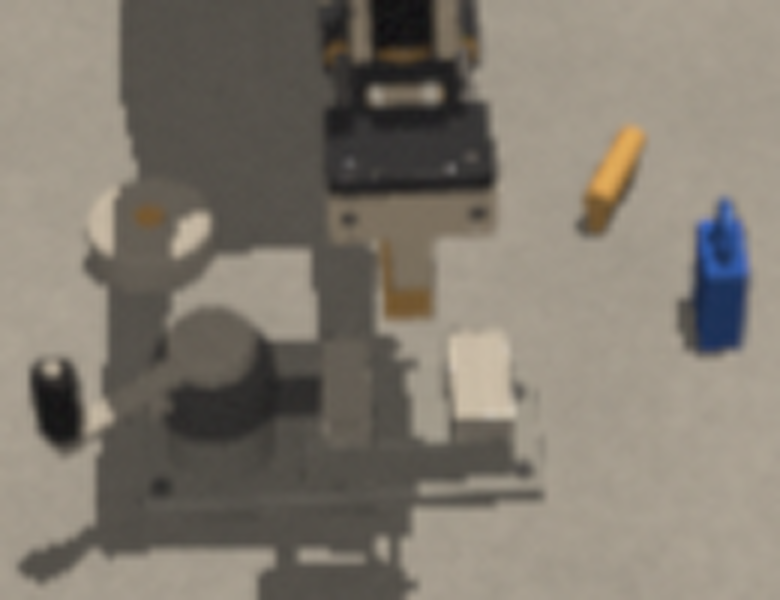

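The scene crop shows the lock poised over the gap, with its bottom at (409,303), the moving jaw at (345,390) and the fixed jaw at (480,385). The lock may sit slightly off-centre in the fingers, so I'll check that from the wrist depth.

Run:
```python
from h import *
for tag,g in(('2',(.5508,.1357,.19)),('3',(.5531,-.0393,.1898))):
    c,im,D=load('wrist',tag);Q=cloud(c,D).reshape(-1,3)-g
    q=Q[(abs(Q[:,0])<.018)&(abs(Q[:,1])<.03)&(Q[:,2]>-.06)&(Q[:,2]<.06)]*1000
    print(len(q),q.min(0).round(1),q.max(0).round(1))
    for z in range(-48,14,8):
        s=q[(q[:,2]>=z)&(q[:,2]<z+8)]
        if len(s)>5: print(z,len(s),'y max/median',np.percentile(s[:,1],95).round(1),np.median(s[:,1]).round(1))
    t=q[(q[:,2]>8)&(q[:,2]<14)]
    if len(t): print('top face y',np.percentile(t[:,1],[2,98]),'z',np.median(t[:,2]))
```

```text
6376 [-18.  -12.2 -44.8] [18.  12.4 36.5]
-48 137 y max/median 11.9 11.4
-40 287 y max/median 11.8 11.5
-32 315 y max/median 11.8 11.4
-24 368 y max/median 11.9 11.4
-16 421 y max/median 11.8 11.4
-8 469 y max/median 11.8 11.3
0 553 y max/median 11.8 11.3
8 2798 y max/median 11.1 3.2
top face y [-10.61520816  11.44561837] z 10.3608672773894
6376 [-18.  -12.4 -44.9] [18.  12.3 36.1]
-48 130 y max/median 11.9 11.5
-40 285 y max/median 11.8 11.5
-32 320 y max/median 11.8 11.5
-24 369 y max/median 11.8 11.4
-16 417 y max/median 11.8 11.4
-8 492 y max/median 11.9 11.4
0 541 y max/median 11.8 11.4
8 2800 y max/median 11.0 3.2
top face y [-10.65999235  11.45373949] z 10.327730638781368
```

The lock is centred and vertical in the grip. I'll lower most of the way.

>>> {"op": "apply_moves", "data": {
  "series": [
    [[0, 0.5, 5], [0, 0, 0]],
    [[0, 0, 9], [0, 0, 0]],
    [[0, 0, 9], [0, 0, 0]],
    [[0, 0, 9], [0, 0, 0]],
    [[0, 0, 9], [0, 0, 0]],
    [[0, 0, 9], [0, 0, 0]],
    [[0, 0, 7], [0, 0, 0]],
    [[0, 0, 5], [0, 0, 0]],
    [[0, 0, 3], [0, 0, 0]],
    [[0, 0, 0], [0, 0, 0]],
    [[0, 0, 0], [0, 0, 0]]
  ]
}}

```text
t: 9.12
tool_pos: [0.5519, 0.0368, 0.2619]
orientation: [2.207, 2.236, 0.0]
force: [-0.5, 0.5, -2.5]
opening: 0.0439
gripper_force: 30.0
```

>>> {"op": "apply_moves", "data": {
  "series": [
    [[0, 0, 1], [0, 0, 0]],
    [[0, 0, 1], [0, 0, 0]],
    [[0, 0, 1], [0, 0, 0]],
    [[0, 0, 1], [0, 0, 0]],
    [[0, 0, 0], [0, 0, 0]],
    [[0, 0, 0], [0, 0, 0]]
  ]
}}

```text
t: 9.62
tool_pos: [0.5518, 0.0368, 0.2577]
orientation: [-2.207, -2.236, 0.0]
force: [0.3, 0.7, -2.8]
opening: 0.0437
gripper_force: 30.0
```

Run:
```python
from h import *
togo((.5513,.036,.0849),np.radians(0.7))
```

```text
t 9.62 grasp [0.5518 0.0368 0.0907] shift mm [-0.8 -0.5  5.8] turn [-0.     0.     0.001] F [ 0.31  0.73 -2.75] open 0.0437 grip 30.0
```

>>> {"op": "apply_moves", "data": {
  "series": [
    [[0, 0, 1], [0, 0, 0]],
    [[0, 0, 1], [0, 0, 0]],
    [[0, 0, 1], [0, 0, 0]],
    [[0, 0, 1], [0, 0, 0]],
    [[0, 0, 0], [0, 0, 0]],
    [[0, 0, 0], [0, 0, 0]]
  ]
}}

```text
t: 10.12
tool_pos: [0.5518, 0.0368, 0.2536]
orientation: [-2.207, -2.236, 0.0]
force: [0.4, 0.5, -3.0]
opening: 0.0442
gripper_force: 30.0
```

>>> {"op": "apply_moves", "data": {
  "series": [
    [[0, 0, 0.6], [0, 0, 0]],
    [[0, 0, 0.6], [0, 0, 0]],
    [[0, 0, 0], [0, 0, 0]],
    [[0, 0, 0], [0, 0, 0]]
  ]
}}

```text
t: 10.45
tool_pos: [0.5518, 0.0368, 0.2525]
orientation: [-2.207, -2.236, 0.0]
force: [1.1, 0.5, -3.3]
opening: 0.0439
gripper_force: 30.0
```

>>> {"op": "apply_moves", "data": {
  "series": [
    [[0, 0, 0.5], [0, 0, 0]],
    [[0, 0, 0], [0, 0, 0]],
    [[0, 0, 0], [0, 0, 0]]
  ]
}}

```text
t: 10.7
tool_pos: [0.5518, 0.0368, 0.252]
orientation: [-2.207, -2.236, 0.0]
force: [-0.1, 0.6, -2.9]
opening: 0.0437
gripper_force: 30.0
```

>>> {"op": "apply_moves", "data": {
  "series": [
    [[0, 0, 0.5], [0, 0, 0]],
    [[0, 0, 0], [0, 0, 0]],
    [[0, 0, 0], [0, 0, 0]]
  ]
}}

```text
t: 10.95
tool_pos: [0.5519, 0.0368, 0.2519]
orientation: [2.207, 2.236, 0.0]
force: [-1.8, -0.2, 1.4]
opening: 0.0443
gripper_force: 30.0
```

>>> {"op": "apply_moves", "data": {
  "series": [
    [[0, 0, 0.4], [0, 0, 0]],
    [[0, 0, 0], [0, 0, 0]],
    [[0, 0, 0], [0, 0, 0]]
  ]
}}

```text
t: 11.2
tool_pos: [0.5519, 0.0368, 0.2519]
orientation: [2.207, 2.236, 0.0]
force: [-5.0, -0.2, 5.9]
opening: 0.0437
gripper_force: 30.0
```

Seated: the force reversed to +5.9 N. I'll relieve it and let go.

>>> {"op": "apply_moves", "data": {
  "series": [
    [[0, 0, -0.4], [0, 0, 0]],
    [[0, 0, 0], [0, 0, 0]]
  ]
}}

```text
t: 11.37
tool_pos: [0.5519, 0.0368, 0.2519]
orientation: [2.207, 2.236, 0.0]
force: [-3.2, -1.0, 5.0]
opening: 0.0438
gripper_force: 30.0
```

>>> {"op": "apply_moves", "data": {
  "series": [
    [[0, 0, 0], [0, 0, 0]],
    [[0, 0, 0], [0, 0, 0]],
    [[0, 0, 0], [0, 0, 0]],
    [[0, 0, 0], [0, 0, 0]],
    [[0, 0, 0], [0, 0, 0]],
    [[0, 0, 0], [0, 0, 0]]
  ],
  "claw": 1
}}

```text
t: 11.87
tool_pos: [0.5518, 0.0368, 0.2515]
orientation: [2.207, 2.236, 0.0]
force: [-0.1, 0.7, -0.3]
opening: 0.0793
gripper_force: 0.0
```

>>> {"op": "apply_moves", "data": {
  "series": [
    [[0, 0, -5], [0, 0, 0]],
    [[0, 0, -12], [0, 0, 0]],
    [[0, 0, -18], [0, 0, 0]],
    [[0, 0, -18], [0, 0, 0]],
    [[0, 0, -18], [0, 0, 0]],
    [[0, 0, -18], [0, 0, 0]],
    [[0, 0, -18], [0, 0, 0]],
    [[0, 0, -18], [0, 0, 0]],
    [[0, 0, -10], [0, 0, 0]],
    [[0, 0, 0], [0, 0, 0]]
  ]
}}

```text
t: 12.7
tool_pos: [0.5526, 0.0368, 0.3906]
orientation: [2.204, 2.233, 0.006]
force: [0.7, -0.2, 0.2]
opening: 0.0931
gripper_force: 0.0
```

Run:
```python
from h import *
togo((.614,-.126,.116),np.radians(0.7))
c,im,D=shot('wrist','5');Q=cloud(c,D).reshape(-1,3)
def rect(n,q):
    if len(q)>4: print(n,len(q),[np.round(v,1) for v in cv2.minAreaRect(np.float32(q[:,:2]*1000))],q.mean(0).round(4),q.max(0).round(4))
S=lambda x0,x1,y0,y1,z0,z1:Q[(Q[:,0]>x0)&(Q[:,0]<x1)&(Q[:,1]>y0)&(Q[:,1]<y1)&(Q[:,2]>z0)&(Q[:,2]<z1)]
rect('locktop',S(.52,.59,0,.07,.09,.1));rect('knob',S(.55,.68,-.2,-.06,.122,.135));
c2,i2,D2=shot('top','5');Q=cloud(c2,D2).reshape(-1,3)
rect('T locktop',S(.52,.59,0,.07,.09,.1));rect('T knob',S(.55,.68,-.2,-.06,.122,.135));rect('T arm',S(.5,.68,-.2,-.02,.085,.1))
u,v=proj(c2,[.56,-.04,.05])[0].astype(int)
cv2.imwrite('pics/v5.png',np.hstack([cv2.resize(im,(400,300)),cv2.resize(i2[v-30:v+30,u-40:u+40],(400,300),interpolation=cv2.INTER_CUBIC)]))
```

```text
t 12.7 grasp [0.5536 0.0368 0.2236] shift mm [-163.5   57.6  108. ] turn [0.006 0.    0.001] F [ 0.71 -0.17  0.2 ] open 0.0931 grip 0.0
locktop 954 [array([550.3,  37.1]), array([43.7, 23.5]), np.float64(1.1)] [0.5503 0.0402 0.095 ] [0.5724 0.0488 0.0996]
knob 325 [array([ 611.2, -122.6]), array([13.9, 21.7]), np.float64(89.5)] [ 0.6107 -0.1218  0.1278] [ 0.622  -0.1156  0.133 ]
T knob 35 [array([ 613.3, -126. ]), array([20. , 19.4]), np.float64(87.5)] [ 0.6138 -0.1264  0.129 ] [ 0.6228 -0.116   0.1345]
T arm 49 [array([576.9, -82.5]), array([ 14. , 103.3]), np.float64(38.9)] [ 0.593  -0.1029  0.0887] [ 0.6118 -0.0388  0.0998]
```

View pics/v5.png

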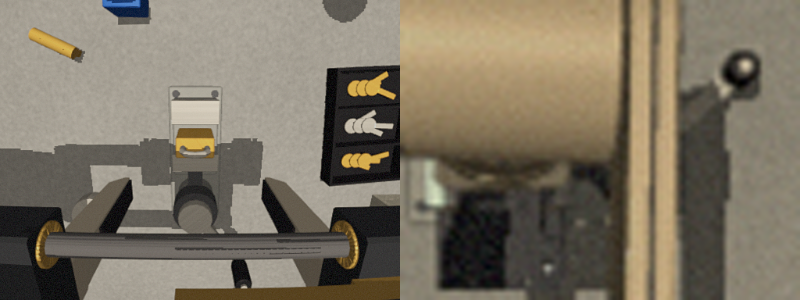

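The lock is upright and seated at (0.550, 0.037). The knob is at about (0.611, -0.126), which puts the spindle at about 0.26 around axis (0.5525, -0.0595). I'll move over the knob.

>>> {"op": "apply_moves", "data": {
  "series": [
    [[-8, 3, 0], [0, 0, 0]],
    [[-16, 5.5, 0], [0, 0, 0]],
    [[-16, 5.5, 0], [0, 0, 0]],
    [[-16, 5.5, 0], [0, 0, 0]],
    [[-16, 5.5, 0], [0, 0, 0]],
    [[-16, 5.5, 0], [0, 0, 0]],
    [[-16, 5.5, 0], [0, 0, 0]],
    [[-16, 5.5, 0], [0, 0, 0]],
    [[-16, 5.5, 0], [0, 0, 0]],
    [[-16, 5.5, 0], [0, 0, 0]],
    [[-12, 3, 0], [0, 0, 0]],
    [[0, 0, 0], [0, 0, 0]]
  ]
}}

```text
t: 13.8
tool_pos: [0.6098, -0.1291, 0.386]
orientation: [2.209, 2.233, -0.001]
force: [0.6, -0.1, -1.2]
opening: 0.0927
gripper_force: 0.0
```

>>> {"op": "apply_moves", "data": {
  "series": [
    [[0, 0, 5], [0, 0, 0]],
    [[0, 0, 10], [0, 0, 0]],
    [[0, 0, 13], [0, 0, 0]],
    [[0, 0, 13], [0, 0, 0]],
    [[0, 0, 13], [0, 0, 0]],
    [[0, 0, 6], [0, 0, 0]],
    [[0, 0, 0], [0, 0, 0]]
  ]
}}

```text
t: 14.38
tool_pos: [0.6085, -0.1259, 0.3233]
orientation: [-2.203, -2.233, 0.003]
force: [-0.7, 0.5, 0.8]
opening: 0.093
gripper_force: 0.0
```

Run:
```python
from h import *
togo((.611,-.1264,.120),.012)
c2,i2,D2=shot('scene','6');Q=cloud(c2,D2).reshape(-1,3)
hs=cv2.cvtColor(i2,cv2.COLOR_BGR2HSV)
u,v=proj(c2,[.61,-.126,.11])[0].astype(int)
cv2.imwrite('pics/s6.png',cv2.resize(i2[v-45:v+45,u-60:u+60],(640,480),interpolation=cv2.INTER_CUBIC))
```

```text
t 14.38 grasp [ 0.6078 -0.1256  0.1563] shift mm [-0.9  3.4 36.2] turn [-0.005 -0.001  0.002] F [-0.69  0.48  0.79] open 0.093 grip 0.0
```

View pics/s6.png

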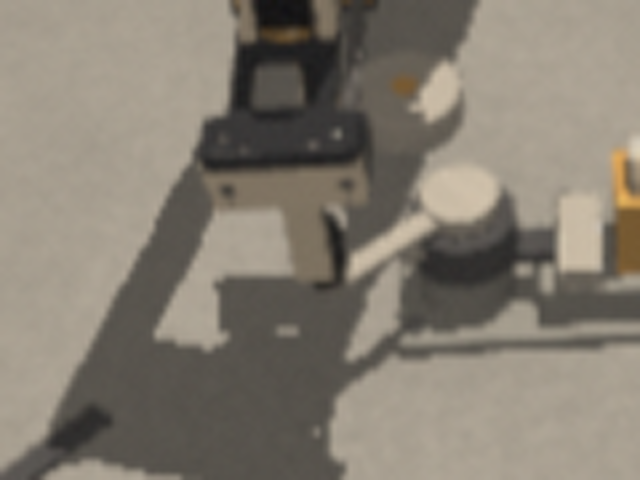

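The scene crop shows the finger just in front of the knob at (325,240), aligned once parallax is allowed for. I'll lower and pinch.

>>> {"op": "apply_moves", "data": {
  "series": [
    [[-0.5, 2.5, 4], [0, 0, 0]],
    [[0, 0, 8], [0, 0, 0]],
    [[0, 0, 8], [0, 0, 0]],
    [[0, 0, 8], [0, 0, 0]],
    [[0, 0, 5], [0, 0, 0]],
    [[0, 0, 3], [0, 0, 0]],
    [[0, 0, 0], [0, 0, 0]],
    [[0, 0, 0], [0, 0, 0]]
  ]
}}

```text
t: 15.1
tool_pos: [0.6119, -0.127, 0.2904]
orientation: [-2.207, -2.236, 0.0]
force: [0.2, 0.2, -0.2]
opening: 0.0927
gripper_force: 0.0
```

>>> {"op": "apply_moves", "data": {
  "series": [
    [[0, 0, 0], [0, 0, 0]],
    [[0, 0, 0], [0, 0, 0]],
    [[0, 0, 0], [0, 0, 0]],
    [[0, 0, 0], [0, 0, 0]],
    [[0, 0, 0], [0, 0, 0]],
    [[0, 0, 0], [0, 0, 0]],
    [[0, 0, 0], [0, 0, 0]],
    [[0, 0, 0], [0, 0, 0]],
    [[0, 0, 0], [0, 0, 0]],
    [[0, 0, 0], [0, 0, 0]],
    [[0, 0, 0], [0, 0, 0]],
    [[0, 0, 0], [0, 0, 0]]
  ],
  "claw": 0,
  "newtons": 20
}}

```text
t: 16.1
tool_pos: [0.6121, -0.127, 0.2906]
orientation: [2.207, 2.236, 0.0]
force: [2.2, -1.0, -0.3]
opening: 0.0214
gripper_force: 20.0
```

```bash
cat >> h.py <<'E'
O=np.array([.5525,-.0595]);YAW=.012
def phi(p=None):
    s=robot.read_state();Rm=R.from_rotvec(s['orientation']).as_matrix();g=(s['tool_pos']+.167*Rm[:,2])[:2]
    d=g-O;f=-np.arctan2(d[1],d[0])+YAW;r=np.hypot(*d);t=np.array([d[1],-d[0]])/r
    F=np.array(s['force'])
    print('t',round(float(s['t']),2),'g',g.round(4),'phi',f.round(3),'r',r.round(4),'Ftan',(F[:2]@t).round(2),'Frad',(F[:2]@d/r).round(2),'Fz',F[2].round(2),'open',s['opening'].round(4));return g,f,r,Rm
def arc(g,f,Rm,angles):
    prev=g
    for a in angles:
        w=a-YAW;p=O+.09*np.array([np.cos(w),-np.sin(w)]);d=np.r_[p-prev,0]*1000
        print(round(a,3),(Rm.T@d).round(1)[:2]);prev=p
E
python3 - <<'E'
from h import *
g,f,r,Rm=phi()
arc(g,f,Rm,np.linspace(f,1.7,12)[1:])
arc(g,f,Rm,[f,1.7,1.75,1.8,1.85,1.9,1.95,2.0,2.05,2.1,2.15])
E
```

```text
Traceback (most recent call last):
  File "h.py", line 33, in phi
    print('t',round(float(s['t']),2),'g',g.round(4),'phi',f.round(3),'r',r.round(4),'Ftan',(F[:2]@t).round(2),'Frad',(F[:2]@d/r).round(2),'Fz',F[2].round(2),'open',s['opening'].round(4));return g,f,r,Rm
                                                                                                                                                                    ^^^^^^^^^^^^^^^^^^
AttributeError: 'float' object has no attribute 'round'
```

```bash
sed -i "s/s\['opening'\].round(4)/round(float(s['opening']),4)/" h.py
python3 - <<'E'
from h import *
g,f,r,Rm=phi()
arc(g,f,Rm,np.linspace(f,1.7,12)[1:])
arc(g,f,Rm,[f,1.7,1.75,1.8,1.85,1.9,1.95,2.0,2.05,2.1,2.15])
E
```

```text
t 16.1 g [ 0.6121 -0.127 ] phi 0.859 r 0.0901 Ftan -0.99 Frad 2.18 Fz -0.34 open 0.0214
0.936 [-4.2 -5.4]
1.012 [-3.9 -5.7]
1.089 [-3.4 -6. ]
1.165 [-2.9 -6.2]
1.242 [-2.5 -6.4]
1.318 [-2.  -6.6]
1.394 [-1.5 -6.7]
1.471 [-0.9 -6.8]
1.547 [-0.4 -6.9]
1.624 [ 0.1 -6.9]
1.7 [ 0.6 -6.8]
0.859 [ 0.1 -0.1]
1.7 [-21.  -70.4]
1.75 [ 0.7 -4.4]
1.8 [ 0.9 -4.4]
1.85 [ 1.1 -4.4]
1.9 [ 1.4 -4.3]
1.95 [ 1.6 -4.2]
2.0 [ 1.8 -4.1]
2.05 [ 2. -4.]
2.1 [ 2.2 -3.9]
2.15 [ 2.4 -3.8]
```

The radius reads 90.1 mm, so the axis estimate is good. I'll turn until just before jaw contact.

>>> {"op": "apply_moves", "data": {
  "series": [
    [[-4.2, -5.4, 0], [0, 0, 0]],
    [[-3.9, -5.7, 0], [0, 0, 0]],
    [[-3.4, -6, 0], [0, 0, 0]],
    [[-2.9, -6.2, 0], [0, 0, 0]],
    [[-2.5, -6.4, 0], [0, 0, 0]],
    [[-2, -6.6, 0], [0, 0, 0]],
    [[-1.5, -6.7, 0], [0, 0, 0]],
    [[-0.9, -6.8, 0], [0, 0, 0]],
    [[-0.4, -6.9, 0], [0, 0, 0]],
    [[0.1, -6.9, 0], [0, 0, 0]],
    [[0, 0, 0], [0, 0, 0]],
    [[0, 0, 0], [0, 0, 0]]
  ]
}}

```text
t: 17.1
tool_pos: [0.5479, -0.1492, 0.2905]
orientation: [-2.206, -2.235, 0.001]
force: [-2.5, 4.0, 1.1]
opening: 0.0215
gripper_force: 20.0
```

Run:
```python
from h import *
g,f,r,Rm=phi()
arc(g,f,Rm,[1.65,1.7,1.75,1.8,1.85])
```

```text
t 17.1 g [ 0.5476 -0.1491] phi 1.637 r 0.0898 Ftan 2.72 Frad -3.82 Fz 1.06 open 0.0215
1.65 [-0.2 -1.2]
1.7 [ 0.5 -4.5]
1.75 [ 0.7 -4.4]
1.8 [ 0.9 -4.4]
1.85 [ 1.1 -4.4]
```

>>> {"op": "apply_moves", "data": {
  "series": [
    [[0.3, -2.2, 0], [0, 0, 0]],
    [[0.3, -2.2, 0], [0, 0, 0]],
    [[0.3, -2.2, 0], [0, 0, 0]],
    [[0.4, -2.2, 0], [0, 0, 0]],
    [[0.4, -2.2, 0], [0, 0, 0]]
  ]
}}

```text
t: 17.52
tool_pos: [0.5377, -0.1478, 0.2906]
orientation: [2.206, 2.235, 0.001]
force: [3.6, 3.0, -2.6]
opening: 0.0213
gripper_force: 20.0
```

Run:
```python
from h import *
g,f,r,Rm=phi()
arc(g,f,Rm,[1.8,1.85,1.9,1.95,2.0])
```

```text
t 17.52 g [ 0.5378 -0.1478] phi 1.748 r 0.0896 Ftan -3.11 Frad -3.53 Fz -2.62 open 0.0213
1.8 [ 0.5 -4.7]
1.85 [ 1.1 -4.4]
1.9 [ 1.4 -4.3]
1.95 [ 1.6 -4.2]
2.0 [ 1.8 -4.1]
```

>>> {"op": "apply_moves", "data": {
  "series": [
    [[0.7, -2.2, 0], [0, 0, 0]],
    [[0.6, -2.2, 0], [0, 0, 0]],
    [[0.6, -2.2, 0], [0, 0, 0]]
  ]
}}

```text
t: 17.77
tool_pos: [0.5309, -0.1462, 0.2906]
orientation: [2.207, 2.235, -0.0]
force: [5.2, 0.4, -3.4]
opening: 0.0214
gripper_force: 20.0
```

>>> {"op": "apply_moves", "data": {
  "series": [
    [[0.6, -2.2, 0], [0, 0, 0]],
    [[0.7, -2.2, 0], [0, 0, 0]]
  ]
}}

```text
t: 17.93
tool_pos: [0.5265, -0.1449, 0.2906]
orientation: [2.207, 2.235, -0.0]
force: [4.2, -0.4, -3.4]
opening: 0.0214
gripper_force: 20.0
```

Run:
```python
from h import *
g,f,r,Rm=phi()
arc(g,f,Rm,[1.9,1.95,2.0,2.05,2.1])
```

```text
t 17.93 g [ 0.5265 -0.145 ] phi 1.878 r 0.0894 Ftan -4.1 Frad -0.87 Fz -3.41 open 0.0214
1.9 [ 0.  -2.1]
1.95 [ 1.6 -4.2]
2.0 [ 1.8 -4.1]
2.05 [ 2. -4.]
2.1 [ 2.2 -3.9]
```

>>> {"op": "apply_moves", "data": {
  "series": [
    [[0.7, -2, 0], [0, 0, 0]]
  ]
}}

```text
t: 18.02
tool_pos: [0.5244, -0.1443, 0.2906]
orientation: [2.206, 2.235, -0.0]
force: [6.1, -0.3, -4.1]
opening: 0.0217
gripper_force: 20.0
```

>>> {"op": "apply_moves", "data": {
  "series": [
    [[0.7, -2, 0], [0, 0, 0]]
  ]
}}

```text
t: 18.1
tool_pos: [0.5225, -0.1436, 0.2906]
orientation: [2.206, 2.235, 0.0]
force: [6.5, -0.6, -4.4]
opening: 0.0217
gripper_force: 20.0
```

>>> {"op": "apply_moves", "data": {
  "series": [
    [[0.7, -2, 0], [0, 0, 0]]
  ]
}}

```text
t: 18.18
tool_pos: [0.5205, -0.1429, 0.2906]
orientation: [2.206, 2.235, 0.0]
force: [6.5, -1.5, -4.4]
opening: 0.0217
gripper_force: 20.0
```

Run:
```python
from h import *
g,f,r,Rm=phi()
arc(g,f,Rm,[2.0,2.05,2.1])
```

```text
t 18.18 g [ 0.5207 -0.143 ] phi 1.947 r 0.0894 Ftan -6.62 Frad -0.87 Fz -4.41 open 0.0217
2.0 [ 1.3 -4.6]
2.05 [ 2. -4.]
2.1 [ 2.2 -3.9]
```

>>> {"op": "apply_moves", "data": {
  "series": [
    [[0.6, -1.4, 0], [0, 0, 0]]
  ]
}}

```text
t: 18.27
tool_pos: [0.5191, -0.1423, 0.2906]
orientation: [2.206, 2.235, 0.0]
force: [6.5, -0.6, -4.6]
opening: 0.0214
gripper_force: 20.0
```

>>> {"op": "apply_moves", "data": {
  "series": [
    [[0.6, -1.4, 0], [0, 0, 0]]
  ]
}}

```text
t: 18.35
tool_pos: [0.5177, -0.1418, 0.2906]
orientation: [2.206, 2.235, 0.0]
force: [6.1, -1.1, -4.9]
opening: 0.0213
gripper_force: 20.0
```

>>> {"op": "apply_moves", "data": {
  "series": [
    [[0.6, -1.4, 0], [0, 0, 0]]
  ]
}}

```text
t: 18.43
tool_pos: [0.5164, -0.1412, 0.2906]
orientation: [2.206, 2.235, 0.0]
force: [7.4, -1.0, -5.4]
opening: 0.0217
gripper_force: 20.0
```

Run:
```python
from h import *
g,f,r,Rm=phi()
arc(g,f,Rm,[2.05,2.1])
```

```text
t 18.43 g [ 0.5165 -0.1413] phi 1.997 r 0.0894 Ftan -7.16 Frad -2.08 Fz -5.39 open 0.0217
2.05 [ 1.5 -4.5]
2.1 [ 2.2 -3.9]
```

>>> {"op": "apply_moves", "data": {
  "series": [
    [[0.6, -1.3, 0], [0, 0, 0]]
  ]
}}

```text
t: 18.52
tool_pos: [0.5151, -0.1406, 0.2907]
orientation: [2.206, 2.235, 0.0]
force: [6.8, -1.2, -5.3]
opening: 0.0216
gripper_force: 20.0
```

>>> {"op": "apply_moves", "data": {
  "series": [
    [[0.6, -1.3, 0], [0, 0, 0]]
  ]
}}

```text
t: 18.6
tool_pos: [0.5138, -0.14, 0.2906]
orientation: [2.206, 2.235, 0.001]
force: [7.3, -0.7, -6.0]
opening: 0.0216
gripper_force: 20.0
```

>>> {"op": "apply_moves", "data": {
  "series": [
    [[0.6, -1.3, 0], [0, 0, 0]]
  ]
}}

```text
t: 18.68
tool_pos: [0.5125, -0.1394, 0.2906]
orientation: [2.206, 2.235, 0.001]
force: [8.1, -1.3, -5.6]
opening: 0.0214
gripper_force: 20.0
```

Run:
```python
from h import *
g,f,r,Rm=phi()
```

```text
t 18.68 g [ 0.5127 -0.1395] phi 2.044 r 0.0893 Ftan -7.81 Frad -2.38 Fz -5.61 open 0.0214
```

>>> {"op": "apply_moves", "data": {
  "series": [
    [[0.6, -1.2, 0], [0, 0, 0]]
  ]
}}

```text
t: 18.77
tool_pos: [0.5113, -0.1388, 0.2906]
orientation: [2.206, 2.235, 0.001]
force: [6.7, -0.1, -6.2]
opening: 0.0216
gripper_force: 20.0
```

>>> {"op": "apply_moves", "data": {
  "series": [
    [[0.6, -1.2, 0], [0, 0, 0]]
  ]
}}

```text
t: 18.85
tool_pos: [0.5101, -0.1382, 0.2906]
orientation: [2.206, 2.235, 0.001]
force: [7.4, 0.3, -5.7]
opening: 0.0215
gripper_force: 20.0
```

Run:
```python
from h import *
g,f,r,Rm=phi()
```

```text
t 18.85 g [ 0.5104 -0.1383] phi 2.074 r 0.0894 Ftan -6.39 Frad -3.76 Fz -5.68 open 0.0215
```

>>> {"op": "apply_moves", "data": {
  "series": [
    [[0.7, -1.2, 0], [0, 0, 0]]
  ]
}}

```text
t: 18.93
tool_pos: [0.5089, -0.1375, 0.2906]
orientation: [2.206, 2.235, 0.001]
force: [6.8, -0.9, -5.1]
opening: 0.0216
gripper_force: 20.0
```

>>> {"op": "apply_moves", "data": {
  "series": [
    [[0.7, -1.2, 0], [0, 0, 0]]
  ]
}}

```text
t: 19.02
tool_pos: [0.5076, -0.1368, 0.2906]
orientation: [2.206, 2.235, 0.0]
force: [5.9, 0.0, -4.9]
opening: 0.0215
gripper_force: 20.0
```

Run:
```python
from h import *
g,f,r,Rm=phi()
```

```text
t 19.02 g [ 0.5077 -0.1368] phi 2.107 r 0.0894 Ftan -5.12 Frad -3.0 Fz -4.93 open 0.0215
```

The force is starting to fall, so the clutch is slipping. I'll continue in small steps.

>>> {"op": "apply_moves", "data": {
  "series": [
    [[0.7, -1.2, 0], [0, 0, 0]]
  ]
}}

```text
t: 19.1
tool_pos: [0.5063, -0.1361, 0.2906]
orientation: [2.207, 2.235, 0.0]
force: [5.3, 0.3, -3.7]
opening: 0.0214
gripper_force: 20.0
```

>>> {"op": "apply_moves", "data": {
  "series": [
    [[0.7, -1.2, 0], [0, 0, 0]]
  ]
}}

```text
t: 19.18
tool_pos: [0.5051, -0.1353, 0.2906]
orientation: [2.207, 2.235, 0.0]
force: [5.3, 1.2, -4.0]
opening: 0.0215
gripper_force: 20.0
```

Run:
```python
from h import *
g,f,r,Rm=phi()
```

```text
t 19.18 g [ 0.5052 -0.1354] phi 2.14 r 0.0894 Ftan -3.87 Frad -3.86 Fz -3.97 open 0.0215
```

>>> {"op": "apply_moves", "data": {
  "series": [
    [[0.7, -1.2, 0], [0, 0, 0]]
  ]
}}

```text
t: 19.27
tool_pos: [0.5039, -0.1346, 0.2905]
orientation: [2.207, 2.236, 0.0]
force: [5.3, 0.8, -3.9]
opening: 0.0214
gripper_force: 20.0
```

>>> {"op": "apply_moves", "data": {
  "series": [
    [[0.7, -1.2, 0], [0, 0, 0]]
  ]
}}

```text
t: 19.35
tool_pos: [0.5027, -0.1339, 0.2906]
orientation: [2.207, 2.236, 0.001]
force: [5.5, 2.0, -4.2]
opening: 0.0217
gripper_force: 20.0
```

Run:
```python
from h import *
g,f,r,Rm=phi()
c,im,D=shot('top','7');c2,i2,D2=shot('scene','7')
u,v=proj(c,[.56,-.04,.05])[0].astype(int);a=cv2.resize(im[v-36:v+36,u-40:u+40],(400,360),interpolation=cv2.INTER_CUBIC)
u,v=proj(c2,[.54,-.06,.07])[0].astype(int);b=cv2.resize(i2[v-36:v+36,u-40:u+40],(400,360),interpolation=cv2.INTER_CUBIC)
cv2.imwrite('pics/v7.png',np.hstack([a,b]))
```

```text
t 19.35 g [ 0.5027 -0.1338] phi 2.173 r 0.0895 Ftan -3.43 Frad -4.72 Fz -4.22 open 0.0217
```

View pics/v7.png

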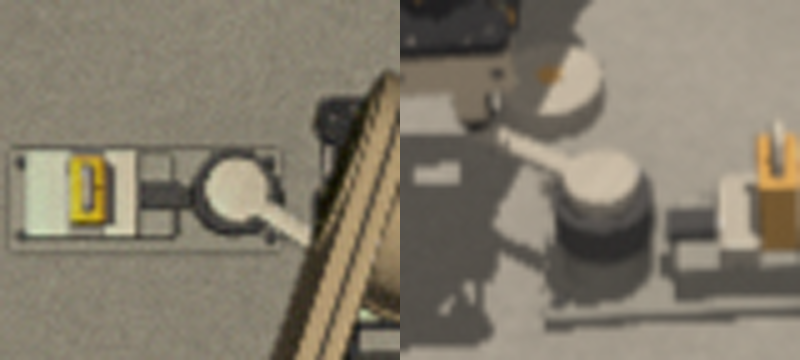

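The lock sits clamped between the jaws, at about (88,190) in the left crop. From the force balance the spindle is still at about 1.4, so the clutch is at about 0.17 and the click is not yet passed. I'll continue in small steps.

>>> {"op": "apply_moves", "data": {
  "series": [
    [[1.0, -1, 0], [0, 0, 0]]
  ]
}}

```text
t: 19.53
tool_pos: [0.5017, -0.133, 0.2906]
orientation: [2.207, 2.236, 0.0]
force: [4.3, 0.2, -3.9]
opening: 0.0218
gripper_force: 20.0
```

>>> {"op": "apply_moves", "data": {
  "series": [
    [[1.0, -1, 0], [0, 0, 0]]
  ]
}}

```text
t: 19.62
tool_pos: [0.5006, -0.1321, 0.2905]
orientation: [2.207, 2.236, -0.001]
force: [4.2, -0.7, -2.8]
opening: 0.0217
gripper_force: 20.0
```

Run:
```python
from h import *
g,f,r,Rm=phi()
```

```text
t 19.62 g [ 0.5006 -0.1321] phi 2.204 r 0.0893 Ftan -3.82 Frad -1.86 Fz -2.75 open 0.0217
```

>>> {"op": "apply_moves", "data": {
  "series": [
    [[0.9, -1.1, 0], [0, 0, 0]]
  ]
}}

```text
t: 19.7
tool_pos: [0.4994, -0.1312, 0.2906]
orientation: [2.207, 2.236, -0.001]
force: [4.1, -1.0, -2.1]
opening: 0.0215
gripper_force: 20.0
```

>>> {"op": "apply_moves", "data": {
  "series": [
    [[0.9, -1.1, 0], [0, 0, 0]]
  ]
}}

```text
t: 19.78
tool_pos: [0.4982, -0.1303, 0.2905]
orientation: [-2.207, -2.236, 0.001]
force: [2.5, -1.2, -2.2]
opening: 0.0216
gripper_force: 20.0
```

Run:
```python
from h import *
g,f,r,Rm=phi()
```

```text
t 19.78 g [ 0.4982 -0.1304] phi 2.237 r 0.0893 Ftan -2.71 Frad -0.54 Fz -2.2 open 0.0216
```

>>> {"op": "apply_moves", "data": {
  "series": [
    [[0.8, -1.1, 0], [0, 0, 0]]
  ]
}}

```text
t: 19.87
tool_pos: [0.4971, -0.1294, 0.2905]
orientation: [-2.207, -2.236, 0.001]
force: [3.1, -0.1, -2.0]
opening: 0.0218
gripper_force: 20.0
```

Run:
```python
from h import *
g,f,r,Rm=phi()
```

```text
t 19.87 g [ 0.4971 -0.1295] phi 2.253 r 0.0893 Ftan -2.5 Frad -1.82 Fz -2.03 open 0.0218
```

>>> {"op": "apply_moves", "data": {
  "series": [
    [[0.8, -1.1, 0], [0, 0, 0]]
  ]
}}

```text
t: 19.95
tool_pos: [0.496, -0.1286, 0.2905]
orientation: [-2.207, -2.236, 0.0]
force: [2.4, -1.3, -2.0]
opening: 0.0216
gripper_force: 20.0
```

Run:
```python
from h import *
g,f,r,Rm=phi()
```

```text
t 19.95 g [ 0.496  -0.1286] phi 2.268 r 0.0893 Ftan -2.69 Frad -0.49 Fz -1.99 open 0.0216
```

>>> {"op": "apply_moves", "data": {
  "series": [
    [[0.8, -1.0, 0], [0, 0, 0]]
  ]
}}

```text
t: 20.03
tool_pos: [0.495, -0.1278, 0.2905]
orientation: [-2.207, -2.235, 0.0]
force: [1.7, 0.0, -1.6]
opening: 0.0218
gripper_force: 20.0
```

Run:
```python
from h import *
g,f,r,Rm=phi()
```

```text
t 20.03 g [ 0.4949 -0.1278] phi 2.283 r 0.0893 Ftan -1.31 Frad -1.12 Fz -1.63 open 0.0218
```

>>> {"op": "apply_moves", "data": {
  "series": [
    [[0.8, -1.0, 0], [0, 0, 0]]
  ]
}}

```text
t: 20.12
tool_pos: [0.4941, -0.127, 0.2906]
orientation: [-2.207, -2.236, 0.0]
force: [3.2, -0.9, -2.7]
opening: 0.0213
gripper_force: 20.0
```

Run:
```python
from h import *
g,f,r,Rm=phi()
```

```text
t 20.12 g [ 0.4941 -0.127 ] phi 2.296 r 0.0893 Ftan -3.04 Frad -1.39 Fz -2.69 open 0.0213
```

>>> {"op": "apply_moves", "data": {
  "series": [
    [[0, 0, 0], [0, 0, 0]]
  ]
}}

```text
t: 20.2
tool_pos: [0.4941, -0.1269, 0.2905]
orientation: [-2.207, -2.236, 0.0]
force: [1.5, 0.9, -1.7]
opening: 0.0218
gripper_force: 20.0
```

>>> {"op": "apply_moves", "data": {
  "series": [
    [[0, 0, 0], [0, 0, 0]]
  ]
}}

```text
t: 20.28
tool_pos: [0.4941, -0.127, 0.2905]
orientation: [-2.207, -2.236, 0.0]
force: [1.3, -0.1, -0.9]
opening: 0.0215
gripper_force: 20.0
```

Run:
```python
from h import *
for i in range(4):
    phi(); c,im,D=shot('scene','8'); 
c2,i2,D2=shot('top','8')
M=lambda n,c,im,P,h,s:(lambda u,v:cv2.resize(im[v-h:v+h,u-h:u+h],(s,s),interpolation=cv2.INTER_CUBIC))(*proj(c,P)[0].astype(int))
cv2.imwrite('pics/v8.png',np.hstack([M('',c,im,[.55,-.06,.07],18,400),M('',c2,i2,[.55,-.06,.07],18,400)]))
# drum/pointer: brightness around drum by world azimuth at r=24..34, z 60..75 (scene)
```

```text
t 20.28 g [ 0.494 -0.127] phi 2.296 r 0.0893 Ftan -1.01 Frad -0.81 Fz -0.86 open 0.0215
t 20.33 g [ 0.4941 -0.127 ] phi 2.296 r 0.0893 Ftan -0.8 Frad -0.76 Fz -1.89 open 0.0217
t 20.38 g [ 0.4941 -0.127 ] phi 2.296 r 0.0893 Ftan -0.62 Frad -1.24 Fz -1.58 open 0.0214
t 20.43 g [ 0.4941 -0.1271] phi 2.295 r 0.0893 Ftan -1.83 Frad -1.8 Fz -1.34 open 0.0214
```

View pics/v8.png

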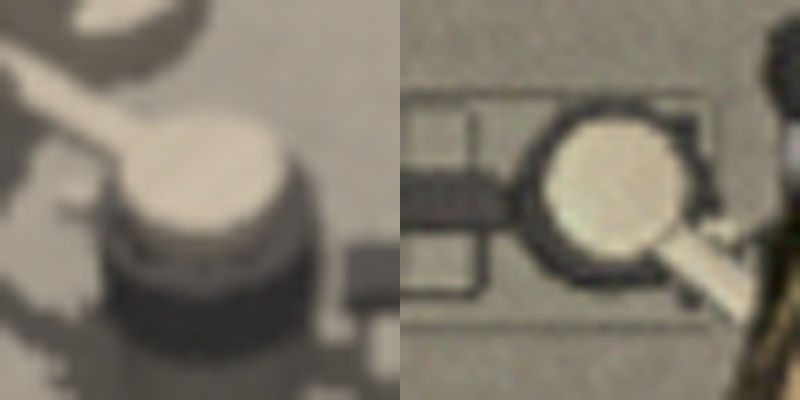

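The pointer tab is visible in both crops: at (722,231) in the top one and (75,205) in the scene one, separated from the arm. I'll compute the tab's azimuth to get the spindle and clutch angles.

Run:
```python
from h import *
c,_,_=load('top','8');c2,_,_=load('scene','8')
def px(c,cu,cv):
    u,v=proj(c,[.55,-.06,.07])[0].astype(int);return [u-18+(cu+.5)/(400/36)-.5,v-18+(cv+.5)/(400/36)-.5]
a=px(c,722-400,231);b=px(c2,75,205)
_,_,Dt=load('top','8');print('depth z near tab',[cloud(c,Dt)[int(round(a[1]))+j,int(round(a[0]))+i].round(3).tolist() for i,j in((0,0),(-1,0),(1,0))])
K=lambda c:np.array([[c['fx'],0,c['cx']],[0,c['fy'],c['cy']],[0,0,1]])
P=[np.array(x['extrinsics'])[:3] for x in(c,c2)]
ud=[cv2.undistortPoints(np.float64([[q]]),K(x),np.float64(x['D'])).reshape(2,1) for q,x in((a,c),(b,c2))]
X=cv2.triangulatePoints(P[0],P[1],*ud);X=(X[:3]/X[3]).ravel();print('tri',X.round(4))
for n,cc,p,bias in(('top',c,a,[.003,0]),('scene',c2,b,[0,0])):
    for z in(.06,.07,.08):
        q=cast(cc,[p],z)[0][:2]-bias-O;f=-np.arctan2(q[1],q[0])+YAW;print(n,z,q.round(4),'tab phi',f.round(3),'spindle',(f-.6).round(3))
# hub disc centre check at z~.094 for each camera
for n,cc,p in(('top',c,px(c,617-400,185)),('scene',c2,px(c2,200,172))): print(n,'hub',(cast(cc,[p],.094)[0][:2]-O).round(4))
```

```text
depth z near tab [[0.544, -0.096, 0.07], [0.544, -0.092, 0.069], [0.55, -0.108, 0.0]]
tri [ 0.5433 -0.095   0.0674]
top 0.06 [-0.0116 -0.0357] tab phi 1.897 spindle 1.297
top 0.07 [-0.0124 -0.0345] tab phi 1.928 spindle 1.328
top 0.08 [-0.0133 -0.0334] tab phi 1.961 spindle 1.361
scene 0.06 [-0.0168 -0.037 ] tab phi 2.008 spindle 1.408
scene 0.07 [-0.0067 -0.0357] tab phi 1.767 spindle 1.167
scene 0.08 [ 0.0034 -0.0344] tab phi 1.483 spindle 0.883
top hub [0.0024 0.0002]
scene hub [ 0.0073 -0.0006]
```

The spindle is at about 1.31 and the handle at 2.296, so the clutch is at about 0.38. That is past the first click, at the notch, and well short of the second. I'll stop here, let go and rise.

>>> {"op": "apply_moves", "data": {
  "series": [
    [[0, 0, 0], [0, 0, 0]],
    [[0, 0, 0], [0, 0, 0]],
    [[0, 0, 0], [0, 0, 0]],
    [[0, 0, 0], [0, 0, 0]],
    [[0, 0, 0], [0, 0, 0]],
    [[0, 0, 0], [0, 0, 0]],
    [[0, 0, 0], [0, 0, 0]]
  ],
  "claw": 0.7
}}

```text
t: 21.12
tool_pos: [0.4942, -0.1271, 0.2905]
orientation: [-2.207, -2.236, 0.0]
force: [-0.5, -0.7, -0.4]
opening: 0.0624
gripper_force: 0.0
```

>>> {"op": "apply_moves", "data": {
  "series": [
    [[0, 0, -4], [0, 0, 0]],
    [[0, 0, -10], [0, 0, 0]],
    [[0, 0, -16], [0, 0, 0]],
    [[0, 0, -16], [0, 0, 0]],
    [[0, 0, -16], [0, 0, 0]],
    [[0, 0, -16], [0, 0, 0]],
    [[0, 0, -16], [0, 0, 0]],
    [[0, 0, -16], [0, 0, 0]],
    [[-10, -10, -10], [0, 0, 0]],
    [[-20, -20, 0], [0, 0, 0]],
    [[-20, -20, 0], [0, 0, 0]],
    [[-10, -10, 0], [0, 0, 0]]
  ]
}}

```text
t: 22.12
tool_pos: [0.4337, -0.1891, 0.412]
orientation: [2.206, 2.234, -0.001]
force: [-0.1, -0.3, 0.5]
opening: 0.0652
gripper_force: 0.0
```

Run:
```python
from h import *
phi()
c,im,D=shot('top','9');Q=cloud(c,D).reshape(-1,3)
S=lambda x0,x1,y0,y1,z0,z1:Q[(Q[:,0]>x0)&(Q[:,0]<x1)&(Q[:,1]>y0)&(Q[:,1]<y1)&(Q[:,2]>z0)&(Q[:,2]<z1)]
for n,q in(('knob',S(.42,.6,-.2,-.08,.12,.135)),('lock',S(.52,.59,0,.08,.09,.1))):
    if len(q)>4:print(n,len(q),[np.round(v,1) for v in cv2.minAreaRect(np.float32(q[:,:2]*1000))])
u,v=proj(c,[.54,-.04,.07])[0].astype(int)
cv2.imwrite('pics/v9.png',cv2.resize(im[v-36:v+36,u-48:u+48],(800,600),interpolation=cv2.INTER_CUBIC))
```

```text
t 22.12 g [ 0.4338 -0.1894] phi 2.323 r 0.1759 Ftan -0.14 Frad 0.27 Fz 0.46 open 0.0652
knob 35 [array([ 503.6, -132.7]), array([19. , 19.9]), np.float64(26.3)]
lock 68 [array([554.7,  43. ]), array([41.6, 20.5]), np.float64(0.3)]
```

View pics/v9.png

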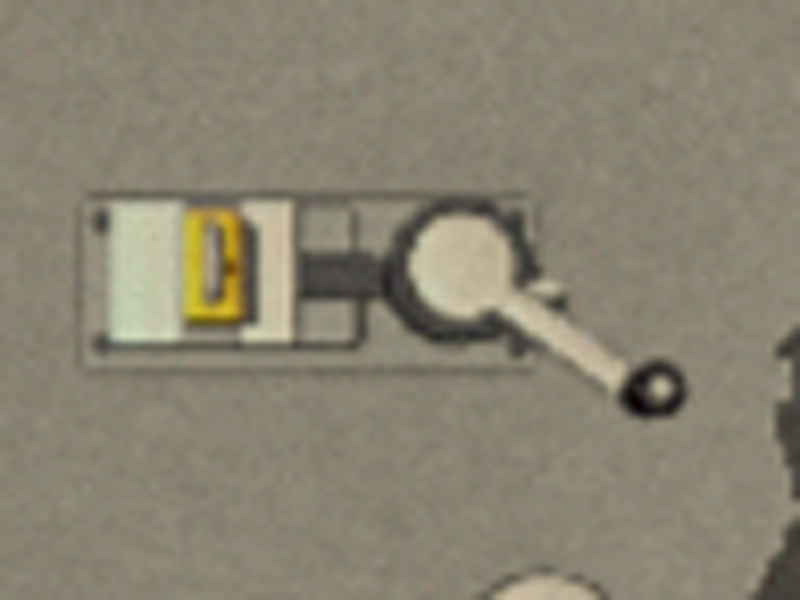

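The view shows the lock held at (213,265), with the handle resting at (655,390) and the tab at (545,290). The knob eased back about 0.1 rad on release, so I'll check that it was the spindle and not the clutch.

Run:
```python
from h import *
c,im,D=load('top','9')
def cen(tag,zlo=.063,zhi=.074):
    c,im,D=load('top',tag);P=cloud(c,D);r=np.hypot(P[...,0]-.5545,P[...,1]+.0595)
    m=(P[...,2]>zlo)&(P[...,2]<zhi)&(r>.030)&(r<.042)&(P[...,1]<-.07);q=P[m]
    if len(q): 
        d=q[:,:2]-[.5545,-.0595];a=-np.arctan2(d[:,1],d[:,0])+YAW;print(tag,len(q),'tab phi',np.median(a).round(3),a.round(2))
for t in('0','8','9'):cen(t)
u,v=proj(c,[.54,-.04,.07])[0].astype(int)
for cu,cv_ in((545,290),(550,288)):
    p=[u-48+cu/8.333,v-36+cv_/8.333]
    q=cast(c,[p],.07)[0][:2]-[.002,0]-O;print('tab',q.round(4),(-np.arctan2(q[1],q[0])+YAW).round(3))
p=[u-48+655/8.333,v-36+389/8.333];q=cast(c,[p],.13)[0][:2]-[.002,0]-O;print('knob',q.round(4),(-np.arctan2(q[1],q[0])+YAW).round(3))
```

```text
0 1 tab phi 0.424 [0.42]
8 6 tab phi 1.902 [0.42 1.92 1.88 1.86 1.97 1.95]
9 6 tab phi 1.771 [0.42 1.81 1.78 1.76 1.76 1.85]
tab [-0.0096 -0.0376] 1.832
tab [-0.0087 -0.0397] 1.799
knob [-0.0533 -0.0732] 2.212
```

The tab went from about 1.91 to about 1.80 and the knob from 2.30 to about 2.20. So the spindle eased back to about 1.2, as described, and the clutch is still at about 0.4, one click. Handing in.

```bash
python3 -c "
from plant import robot
print(robot.close_job())"
```

```text
the job is handed in; nothing more can be done
None
```

I handed the job in: the brass padlock stands clamped upright in the vice, flat sides to the jaws. By my camera estimate the handle was stopped one click past the clutch (slip about 0.4 rad) and let go; I saw nothing else moved, but didn't check every bystander.

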